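Lock the stop of the boat holder at a street food stall

TASK

One of the two wooden boards has a wooden serving boat lying on it: with its clamp knob still loose, slide that board's stop along the rail until the boat is held between the stop and the fixed end plate. Then lock the stop by turning its black clamp knob clockwise as far as it goes, and let go. Leave the stop on the other board, the one with the small steel cup, where it is.

Things in the scene. Friction and masses are not known exactly. Their poses are not given: they have to be found in the camera images.
- boat: Open boat of thin pale wood, 140 mm long (its y), 70 wide (x), 36 tall, 40 g, loose on the board (top 12 mm above the table). Origin: centre of its underside. It starts roughly along the rail, up to 33 mm short of the fixed end plate, and is easily pushed. Held between stop and end plate, its centre is 90 mm ahead (+y) of the knob's axis and about 70 mm to +x of it, in the frame of point clamp_grip.
- clamp_grip (a point): Grip point on the axis of the boat board's black clamp knob, 86 mm above the table. The knob: a 44 mm disc, its top at 64 mm, under an upright bar 42 long, 14 thick, top at 100 mm. The point rides on the stop and does not turn with the knob: +y is the way the stop slides towards boat and end plate, +x points across the board, z up. At joint clamp = 0 the bar lies along x (square to the rail).
- stop (a joint): Slide of the aluminium stop, m, 0 (away from the boat) to 0.145; at 0.125 the boat is just held against the end plate. Its block is 44 x 50 mm, top at 56 mm; its plate, top at 54 mm as the end plate's, pushes the boat with a face 20 mm ahead of the knob's axis. Loose, it slides with about 1 N and stays where left. The knob can serve as its handle: one grasp can slide, then lock.
- clamp (a joint): Turn of the clamp knob, rad, growing clockwise seen from above: loose from 0 to about 0.6 (it starts between 0 and 0.3), then it tightens; end stop at 1.3. Turning takes under 0.2 N m and it stays where it is left. Tight, it truly holds the stop on its rail.
- other_grip (a point): The same point on the same kind of knob and stop on the other board, the one that carries a small round steel cup instead of a boat. Leave it where it is.
Things that resemble listed ones, but are neither listed nor needed, are in the scene too. What is shaped like the boat but blue, pink or red is not meant.

How it is judged:
On the way, in this order (a step that is already met when the one before it is completed fails the run):
1. the stop is slid up so that the boat is held, with the clamp knob still loose (under 0.55 rad) (value of joint stop above 0.113 m and value of joint clamp below 0.55 rad), for 0.1 s.
2. the clamp knob is turned tight (over 1.1 rad) (value of joint clamp above 1.1 rad), for 0.2 s.
At the end, for the whole second after the job is handed in: Stop within 12 mm of just holding the boat (joint stop over 0.113), knob locked (clamp over 1.1); boat at rest on the board, centre 80 to 104 mm ahead of the knob's axis and 50 to 90 mm across from it, in line within 0.2 rad, tilted under 0.15 rad, underside below 20 mm (value of joint stop above 0.113 m and value of joint clamp above 1.1 rad and y of boat in the frame of clamp_grip between 0.08 and 0.104 m and x of boat in the frame of clamp_grip between 0.05 and 0.09 m and height (world z) of boat below 0.02 m and angle between boat's own z axis and vertical below 0.15 rad and angle between the y axis of boat and the y axis of clamp_grip, either way round below 0.2 rad and linear speed of boat below 0.02 m/s); the robot touches nothing.
It fails at once if the stop on the other board is moved by more than 15 mm (distance of other_grip from where it was at the start of the episode above 0.015 m).
It also fails if it takes over 35 s, if anything falls off the work surface, if the arm or the gripper's body presses on something with over 40 N, if the wrist force passes 120 N, or if a joint passes its speed limit or range.

ROBOT

A 7-joint arm with a two-finger parallel gripper is mounted at the origin on the work surface. World frame = base frame: x ahead of the robot, y to its left, z up, the work surface at z = 0. Lengths are in m, angles in rad, forces in N, time in s.
With the tool pointing down it reaches from about 0.4 to 0.85 m from the base axis. Payload 10.4 kg.
Tool frame: the origin (TCP) lies between the finger pads; the fingertips stand 14 mm ahead of it and the grasp point (between the pads) lies 5 mm behind it; z points along the fingers, y is the direction in which the jaws open and shut (so a half turn about z gives the same grasp; the last joint's range is limited). The gripper opens to 87 mm and grips with 3 to 60 N. Pads are 19 mm wide; open, the fingers measure 117 mm over their backs; the gripper's body (75 mm by 190 mm) begins 51 mm behind the grasp point.
Start: joints at [-1.346, 0.332, -0.065, 1.46, 0.022, 1.35, -0.088], TCP at [0.153, 0.606, 0.237] pointing down, gripper open.
Joint ranges: [-2.6, 2.6], [-0.5, 2.12], [-1.47, 1.34], [0.16, 2.42], [-1.27, 4.41], [0.06, 2.06], [-2.6, 2.6]. Speed limits (rad/s): [2.22, 2.22, 2.79, 2.79, 3.14, 3.14, 3.14].

INTERFACE

Orientations are given as a unit quaternion [w, x, y, z].
In Python, from station import * gives the robot as it stands.
- The arm moves only by the tool arm_command, never from a script. Its argument "motion" is text: rows parted by semicolons, each of 6 numbers parted by spaces: the shift along the tool's x, y, z in m, then the turn, a rotation vector about the tool's x, y, z in rad. A call has 1 to 20 rows; each row is the pose to reach, as a shift and turn from the pose commanded when the call began, along the tool's axes at that moment; what a row does not reach only later rows make up. A row lasts 1/10 s, in which the tool goes at most 50 mm and 8.59 degrees, less where a joint would pass 70% of its speed; a pose out of reach is approached as far as the arm can. A call with a gripper value outside its range is refused whole. "jaw" is the opening, from -1 (shut) to 1 (fully open), set as the call begins (left out, the last holds). The fingers move at their own pace and stop on an object; "force" is the grip in N (left out, the last holds). Time passes only in rows, so rows that repeat a pose let the fingers close. It gives the time, the measured TCP pose, the force and the opening at its end, in the units of the state.
- read_state(): the state, without advancing time (a new reading comes with each control period).
- capture(name): name is "side" or "top" or "wrist"; returns a dict with "color" (400x640x3 uint8, blue, green, red), "depth" (400x640 float32, m along the optical axis (not along the pixel's ray), 0 where there is no reading), "fx", "fy", "cx", "cy" (pixels), "R" (3x3) and "t" (3): a world point X has camera coordinates R X + t. Camera axes: x right, y down, z forward; pixel columns grow to the right and rows downward; lengths in m; the calibration is good to about 2 mm. A picture is of the moment at which its call begins.
- hand_in(): hands the job in, once; it reports no verdict.
The state is a dict: "time_s": time; "joint_pos": joint angles; "dq": joint speeds; "joint_torque": joint torques, N m; "position": TCP position; "tcp_rot": TCP orientation; "ft_force": force on the tool from outside, world axes, zero at the start; "torque": the same for the moment, N m; "width": finger opening in m.
Only numpy, scipy, OpenCV 4.12 (cv2) and the standard library are available. Lean on these libraries where they do the work, as an engineer would, in place of code of your own. Each camera call takes 0.05 s, during which the arm holds its last target.

## Working session

There is one attempt and no reset: what is moved stays moved. The work goes in short steps, Python scripts to look and compute and a tool call to move; the robot and the scene stay as the last step left them, time stands still between calls to the robot, and variables do not carry over. Pictures are saved under pics/ and viewed, and the job is handed in when it is done.

Besides the shell and the picture viewer there is one more tool, called after "Request:" as name(argument=value, ...) on one line, values as JSON. arm_command: Moves the arm, as the interface text tells. Its arguments: {"type":"object","properties":{"motion":{"type":"string"},"jaw":{"type":"number"},"force":{"type":"number"}},"required":["motion"]}

```bash
ls; mkdir -p pics; python3 - <<'E'
from station import *
import cv2,pickle
s=read_state();print(s['time_s'],s['position'],s['tcp_rot'],s['width'])
for n in ['top','side','wrist']:
    c=capture(n);pickle.dump(c,open(f'/tmp/{n}0.pkl','wb'));cv2.imwrite(f'pics/{n}0.png',c['color'])
E
```

```text
pics
0.0 [0.15320713 0.60555297 0.23575411] [-5.07333031e-05  1.23576352e-01  9.92334812e-01 -7.09502248e-04] 0.08717643942348771
```

View pics/top0.png

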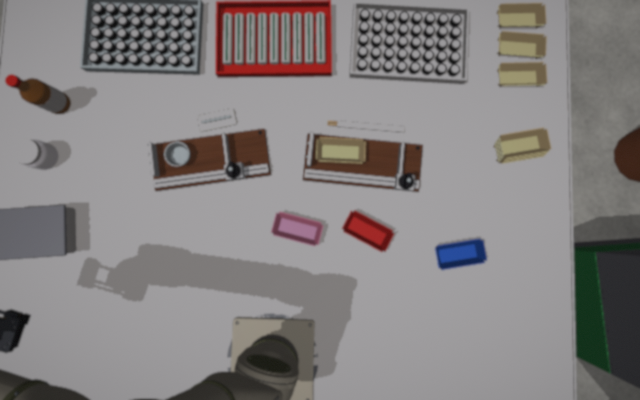

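View pics/side0.png

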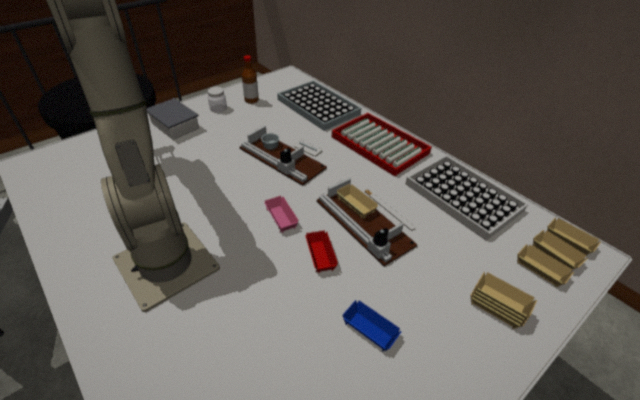

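View pics/wrist0.png

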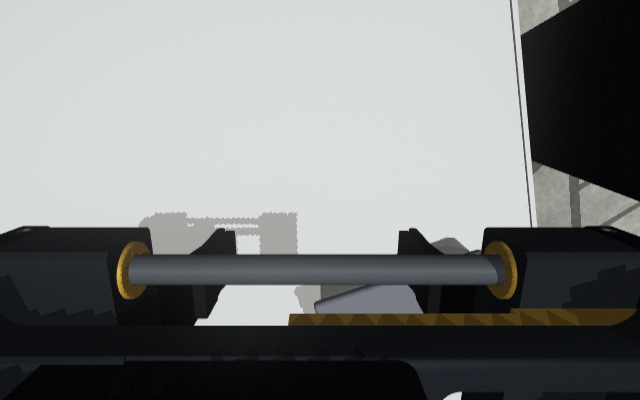

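The boat board is the right one in the top view: pale boat at (340,150), black knob at (408,181), end plate at (309,150). Possible confusions:
- the cup board's knob at (234,170)
- loose pale boats at (522,145) and (520,15–75)
- pink, red and blue boats at (298,228), (368,230) and (461,253)

I'll check the choice in a close crop and measure.

```bash
cat > h.py <<'E'
import numpy as np,cv2,pickle
def world(c):
    d=c['depth'];v,u=np.mgrid[:d.shape[0],:d.shape[1]]
    P=np.stack([(u-c['cx'])/c['fx']*d,(v-c['cy'])/c['fy']*d,d],-1)
    return (P-c['t'])@c['R']
E
python3 - <<'E'
from h import *
a=[]
for n,(x0,y0,x1,y1) in dict(top=(295,125,435,200),side=(310,170,425,270)).items():
    c=pickle.load(open(f'/tmp/{n}0.pkl','rb'))
    a=cv2.resize(c['color'][y0:y1,x0:x1],None,fx=5,fy=5,interpolation=cv2.INTER_CUBIC);cv2.imwrite(f'pics/{n}crop.png',a)
    W=world(c);S=W[y0:y1,x0:x1].reshape(-1,3);C=c['color'][y0:y1,x0:x1].reshape(-1,3).astype(int)
    print(n,'cam',-c['R'].T@c['t'],c['fx'])
    dark=C.max(1)<45
    k=dark&(S[:,2]>.05)&(S[:,2]<.12)
    print('knob',k.sum(),S[k].mean(0),S[k].min(0),S[k].max(0))
    k=dark&(S[:,2]>.085)&(S[:,2]<.12)
    if k.sum(): 
        print('bar',k.sum(),np.median(S[k],0),S[k].min(0),S[k].max(0))
        print(np.round(S[k],3)[:60].tolist())
    p=(C[:,2]>C[:,0]+40)&(C.max(1)>110)&(S[:,2]>.005)&(S[:,2]<.07)
    print('boat',p.sum(),cv2.minAreaRect(S[p][:,:2].astype(np.float32)),S[p].mean(0))
E
```

```text
top cam [ 0.37453197 -0.11993141  1.28217813] 440.80969393655545
knob 103 [ 0.50971108 -0.35370602  0.08145205] [ 0.49099569 -0.37639395  0.05923003] [ 0.53061313 -0.342081    0.10430313]
bar 49 [ 0.50271651 -0.35364892  0.09808116] [ 0.49130773 -0.36339186  0.08571419] [ 0.52877249 -0.34853012  0.10430313]
[[0.529, -0.36, 0.102], [0.527, -0.354, 0.092], [0.526, -0.355, 0.101], [0.526, -0.357, 0.1], [0.527, -0.36, 0.098], [0.526, -0.362, 0.103], [0.524, -0.353, 0.097], [0.524, -0.355, 0.097], [0.523, -0.357, 0.102], [0.524, -0.36, 0.099], [0.524, -0.363, 0.097], [0.521, -0.352, 0.1], [0.521, -0.355, 0.097], [0.521, -0.358, 0.1], [0.521, -0.36, 0.101], [0.521, -0.363, 0.097], [0.52, -0.352, 0.086], [0.518, -0.353, 0.096], [0.514, -0.352, 0.087], [0.51, -0.35, 0.096], [0.508, -0.351, 0.093], [0.506, -0.35, 0.086], [0.505, -0.35, 0.097], [0.504, -0.352, 0.102], [0.503, -0.349, 0.089], [0.502, -0.35, 0.1], [0.502, -0.353, 0.098], [0.502, -0.355, 0.1], [0.5, -0.349, 0.089], [0.499, -0.35, 0.1], [0.499, -0.352, 0.102], [0.499, -0.356, 0.097], [0.499, -0.358, 0.099], [0.499, -0.361, 0.098],
[... 1679 characters left out ...]
[0.504, -0.364, 0.099], [0.508, -0.365, 0.097], [0.511, -0.365, 0.095], [0.516, -0.366, 0.092], [0.52, -0.366, 0.089], [0.523, -0.367, 0.089], [0.526, -0.369, 0.088], [0.491, -0.354, 0.095], [0.492, -0.356, 0.096], [0.493, -0.359, 0.098], [0.494, -0.361, 0.098], [0.497, -0.363, 0.098], [0.499, -0.365, 0.099], [0.504, -0.365, 0.095], [0.509, -0.364, 0.091], [0.512, -0.366, 0.09], [0.513, -0.368, 0.092], [0.517, -0.369, 0.09], [0.522, -0.369, 0.086], [0.492, -0.35, 0.087], [0.493, -0.353, 0.089], [0.49, -0.358, 0.094], [0.491, -0.361, 0.097]]
boat 573 ((0.5008206367492676, -0.21944527328014374), (0.4020005464553833, 0.1361107975244522), 22.018417358398438) [ 0.57027337 -0.19431783  0.02626645]
```

```bash
sleep 0
```

```text
(no output)
```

View pics/topcrop.png

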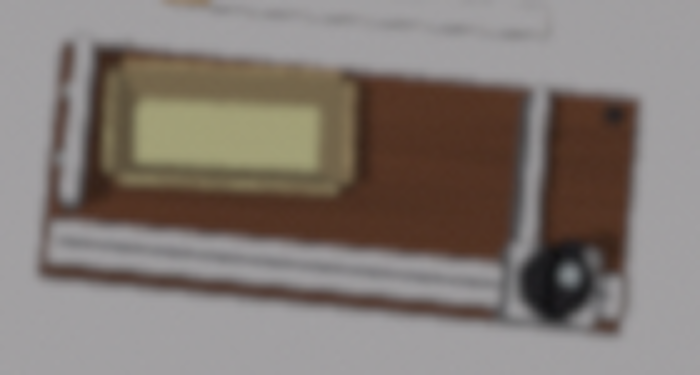

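View pics/sidecrop.png

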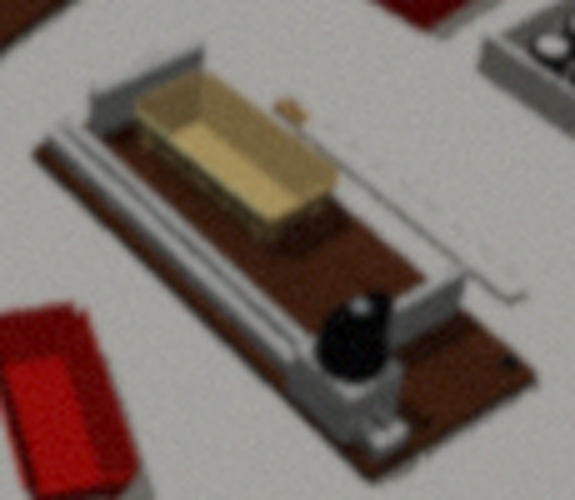

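```bash
python3 - <<'E'
from h import *
from station import read_state
from scipy.spatial.transform import Rotation as R
for n,(x0,y0,x1,y1) in dict(top=(295,125,435,200),side=(310,170,425,270)).items():
    c=pickle.load(open(f'/tmp/{n}0.pkl','rb'))
    W=world(c)[y0:y1,x0:x1].reshape(-1,3);C=c['color'][y0:y1,x0:x1].reshape(-1,3).astype(int)
    m=(W[:,2]>.007)&(W[:,2]<.12)
    if n=='side': m&=(W[:,0]>.48)&(W[:,0]<.66)&(W[:,1]<-.09)&(W[:,1]>-.42)
    (ce,si,an)=cv2.minAreaRect(W[m][:,:2].astype(np.float32));print(n,'board',m.sum(),ce,si,an)
    brown=m&(C[:,2]>C[:,0]+15)&(C.max(1)<110)&(W[:,2]<.02);print('brown',cv2.minAreaRect(W[brown][:,:2].astype(np.float32)))
    dark=C.max(1)<60
    k=dark&(W[:,2]>.094)&(W[:,2]<.108)&(np.hypot(W[:,0]-.51,W[:,1]+.36)<.05)
    q=W[k][:,:2];r=cv2.minAreaRect(q.astype(np.float32));u,s,v=np.linalg.svd(q-q.mean(0));print('bar',k.sum(),r,q.mean(0),v[0],np.degrees(np.arctan2(v[0][1],v[0][0])))
    metal=m&(C.max(1)-C.min(1)<30)&(C.max(1)>110)
    for lo,hi in((.045,.06),(.02,.04)):
      g=metal&(W[:,2]>lo)&(W[:,2]<hi);
      for nm,gg in(('end',g&(W[:,1]>-.16)),('stop',g&(W[:,1]<-.28)),('all',g)):
        if gg.sum()>4:print(lo,nm,gg.sum(),cv2.minAreaRect(W[gg][:,:2].astype(np.float32)))
s=read_state();r=R.from_quat(np.roll(s['tcp_rot'],-1));print(r.as_matrix())
E
```

```text
top board 5608 (0.5764175057411194, -0.2482791393995285) (0.38392511010169983, 0.2167614847421646) 88.60868835449219
brown ((0.5693471431732178, -0.24287185072898865), (0.33714357018470764, 0.13729554414749146), 85.91809844970703)
bar 53 ((0.5109106302261353, -0.3570839762687683), (0.013774650171399117, 0.0392678827047348), 78.9593734741211) [ 0.51119889 -0.35686461] [-0.98532564  0.17068505] 170.17234804551612
0.045 end 119 ((0.5983937978744507, -0.08839945495128632), (0.009850643575191498, 0.09307325631380081), 85.98489379882812)
0.045 stop 139 ((0.556080162525177, -0.35274824500083923), (0.13516490161418915, 0.047581207007169724), 4.075829982757568)
0.045 all 263 ((0.5664727091789246, -0.23380261659622192), (0.3058309257030487, 0.13234597444534302), 85.18913269042969)
0.02 end 260 ((0.5727953314781189, -0.12617546319961548), (0.0863037109375, 0.12294458597898483), 78.3258056640625)
0.02 stop 201 ((0.5082990527153015, -0.3402690887451172), (0.12255026400089264, 0.03347712382674217), 84.78565979003906)
0.02 all 805 ((0.5484252572059631, -0.244121715426445), (0.32717880606651306, 0.1
[... 627 characters left out ...]
812), (0.048304855823516846, 0.13275979459285736), 83.56514739990234)
0.045 all 92 ((0.5650144815444946, -0.23615477979183197), (0.3010798990726471, 0.13310137391090393), 85.76774597167969)
0.02 end 88 ((0.5789526700973511, -0.12775713205337524), (0.06884343922138214, 0.1281498223543167), 87.2323226928711)
0.02 stop 79 ((0.5114420056343079, -0.3426130414009094), (0.1235305443406105, 0.025077683851122856), 84.90049743652344)
0.02 all 349 ((0.5628427863121033, -0.24870918691158295), (0.3222499489784241, 0.12493782490491867), 82.9500732421875)
[[-9.69458908e-01  2.45253714e-01 -2.02979384e-04]
 [ 2.45253795e-01  9.69458444e-01 -9.49105664e-04]
 [-3.59916111e-05 -9.69900405e-04 -9.99999529e-01]]
```

The crop confirms the choice: the pale boat lies on the right-hand board next to the end plate, with the stop and black knob at the far end.
- **Knob axis:** about (0.510, -0.358), bar top at 0.10 as given.
- **Rail:** about 86° from +x.
- **Bar:** at -10°, so clamp is about 0.1.

Next I move above the knob, going around at height.

Request:
arm_command(motion="-0.448 -0.357 0 0 0 -0.03;-0.448 -0.357 0 0 0 -0.03;-0.448 -0.357 0 0 0 -0.03;-0.448 -0.357 0 0 0 -0.03;-0.448 -0.357 0 0 0 -0.03;-0.448 -0.357 0 0 0 -0.03;-0.448 -0.357 0 0 0 -0.03;-0.448 -0.357 0 0 0 -0.03;-0.448 -0.357 0 0 0 -0.03;-0.448 -0.357 0 0 0 -0.03;-0.448 -0.357 0 0 0 -0.03;-0.582 -0.847 0 0 0 -0.073;-0.582 -0.847 0 0 0 -0.073;-0.582 -0.847 0 0 0 -0.073;-0.582 -0.847 0 0 0 -0.073;-0.582 -0.847 0 0 0 -0.073;-0.582 -0.847 0 0 0 -0.073;-0.582 -0.847 0 0 0 -0.073;-0.582 -0.847 0 0 0 -0.073;-0.582 -0.847 0 0 0 -0.073", jaw=1)

```text
time_s: 2.15
position: [0.5062, -0.2831, 0.2366]
tcp_rot: [0.0, 0.087, 0.996, 0.0]
ft_force: [1.2, 0.1, -0.3]
width: 0.0872
```

```bash
cat > st.py <<'E'
from station import *
from h import *
from scipy.spatial.transform import Rotation as R
s=read_state();M=R.from_quat(np.roll(s['tcp_rot'],-1)).as_matrix()
print(s['time_s'],np.round(s['position'],4),np.round(s['joint_pos'],2),'F',np.round(s['ft_force'],1),np.round(s['torque'],2),'w',round(s['width'],4));print(M.round(3))
E
python3 st.py
```

```text
2.15 [ 0.5062 -0.2831  0.2366] [-0.19  0.27  0.75  1.62 -0.19  1.32  1.99] F [ 1.2  0.1 -0.3] [ 0.02 -0.08 -0.08] w 0.0872
[[-0.985  0.173  0.   ]
 [ 0.173  0.985  0.   ]
 [-0.     0.    -1.   ]]
```

Request:
arm_command(motion="-0.017 -0.073 0.03 0 0 0;-0.017 -0.073 0.06 0 0 0;-0.017 -0.073 0.087 0 0 0;-0.017 -0.073 0.087 0 0 0;-0.017 -0.073 0.087 0 0 0")

```text
time_s: 2.65
position: [0.5106, -0.3558, 0.15]
tcp_rot: [-0.0, 0.087, 0.996, 0.0]
ft_force: [0.1, 0.1, 0.2]
width: 0.087
```

```bash
python3 st.py; python3 - <<'E'
from station import *
from h import *
for n in ['wrist','top','side']:
    c=capture(n);pickle.dump(c,open(f'/tmp/{n}1.pkl','wb'));cv2.imwrite(f'pics/{n}1.png',c['color'])
    W=world(c);C=c['color'].max(2)
    k=(C<60)&(W[...,2]>.094)&(W[...,2]<.108)&(np.hypot(W[...,0]-.51,W[...,1]+.358)<.035)
    if k.sum()>5:print(n,k.sum(),cv2.minAreaRect(W[k][:,:2].astype(np.float32)))
E
```

```text
2.65 [ 0.5106 -0.3558  0.15  ] [-0.02  0.46  0.73  1.61 -0.32  1.2   2.17] F [0.1 0.1 0.2] [ 0.05  0.01 -0.03] w 0.087
[[-0.985  0.173 -0.   ]
 [ 0.173  0.985  0.   ]
 [ 0.001  0.    -1.   ]]
wrist 1084 ((0.5108556151390076, -0.35877248644828796), (0.013746572658419609, 0.040539905428886414), 80.21259307861328)
side 58 ((0.5106716752052307, -0.3590666651725769), (0.015579691156744957, 0.04245951399207115), 80.98358154296875)
```

View pics/wrist1.png

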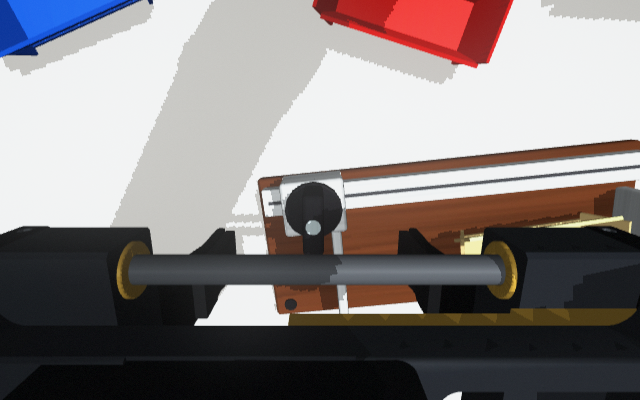

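View pics/side1.png

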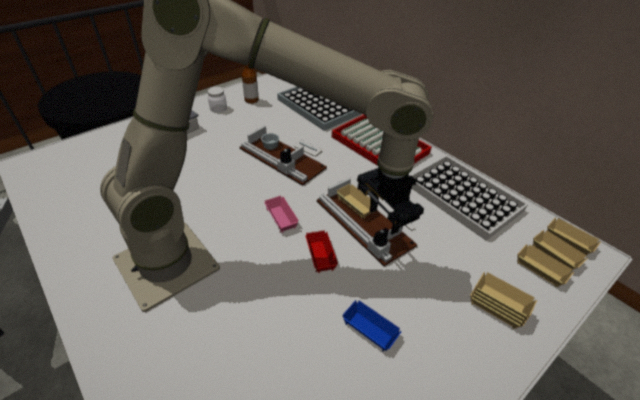

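The wrist view shows the black bar at (313,230) centred between the jaws at (215–415). Wrist and side cameras agree on the axis at (0.511, -0.359), bar angle about -10°. Next I descend, then close.

Request:
arm_command(motion="0 -0.003 0.035 0 0 0;0 -0.003 0.067 0 0 0;0 -0.003 0.067 0 0 0")

```text
time_s: 3.1
position: [0.5089, -0.3572, 0.0802]
tcp_rot: [-0.002, 0.087, 0.996, 0.001]
ft_force: [-0.3, 0.5, -0.2]
width: 0.0869
```

Request:
arm_command(motion="0 0 0 0 0 0;0 0 0 0 0 0;0 0 0 0 0 0;0 0 0 0 0 0;0 0 0 0 0 0;0 0 0 0 0 0", jaw=-1, force=20)

```text
time_s: 3.7
position: [0.51, -0.3592, 0.0828]
tcp_rot: [0.0, 0.087, 0.996, 0.0]
ft_force: [-0.2, -1.5, -0.6]
width: 0.0468
```

```bash
python3 st.py
```

```text
3.7 [ 0.51   -0.3592  0.0828] [ 0.01  0.54  0.69  1.66 -0.38  1.08  2.22] F [-0.2 -1.5 -0.6] [-0.01 -0.01  0.01] w 0.0468
[[-0.985  0.174  0.   ]
 [ 0.174  0.985 -0.   ]
 [-0.     0.    -1.   ]]
```

Request:
arm_command(motion="0 0 0 0 0 0;0 0 0 0 0 0;0 0 0 0 0 0;0 0 0 0 0 0;0 0 0 0 0 0;0 0 0 0 0 0;0 0 0 0 0 0")

```text
time_s: 4.4
position: [0.5099, -0.3591, 0.0824]
tcp_rot: [-0.0, 0.087, 0.996, 0.0]
ft_force: [0.7, -0.1, -0.2]
width: 0.0138
```

```bash
python3 st.py
```

```text
4.4 [ 0.5099 -0.3591  0.0824] [ 0.01  0.54  0.69  1.67 -0.38  1.08  2.22] F [ 0.7 -0.1 -0.2] [ 0.06 -0.07  0.08] w 0.0138
[[-0.985  0.174 -0.   ]
 [ 0.174  0.985  0.   ]
 [ 0.     0.    -1.   ]]
```

Gripped: width is 13.8 mm against the 14 mm bar. Next I slide along the rail at (0.11, 0.994) in tool axes, first 95 mm.

Request:
arm_command(motion="0.0006 0.005 0 0 0 0;0.0017 0.015 0 0 0 0;0.0028 0.025 0 0 0 0;0.0039 0.035 0 0 0 0;0.005 0.045 0 0 0 0;0.0061 0.055 0 0 0 0;0.0072 0.065 0 0 0 0;0.0083 0.075 0 0 0 0;0.0094 0.085 0 0 0 0;0.0105 0.0945 0 0 0 0;0.0105 0.0945 0 0 0 0;0.0105 0.0945 0 0 0 0")

```text
time_s: 5.6
position: [0.5165, -0.2633, 0.0825]
tcp_rot: [0.0, 0.087, 0.996, 0.0]
ft_force: [6.7, 0.3, -6.5]
width: 0.0139
```

```bash
python3 st.py; python3 - <<'E'
from station import *
from h import *
for n,(x0,y0,x1,y1) in dict(top=(285,110,445,210),side=(290,150,430,270)).items():
    c=capture(n);pickle.dump(c,open(f'/tmp/{n}2.pkl','wb'));cv2.imwrite(f'pics/{n}2.png',cv2.resize(c['color'][y0:y1,x0:x1],None,fx=5,fy=5,interpolation=cv2.INTER_CUBIC))
c=capture('wrist');cv2.imwrite('pics/wrist2.png',c['color'])
E
```

```text
5.6 [ 0.5165 -0.2633  0.0825] [-0.17  0.44  0.7   1.79 -0.33  1.03  2.05] F [ 6.7  0.3 -6.5] [ 0.06 -1.44  0.03] w 0.0139
[[-0.985  0.173  0.001]
 [ 0.173  0.985  0.001]
 [-0.001  0.001 -1.   ]]
```

View pics/side2.png

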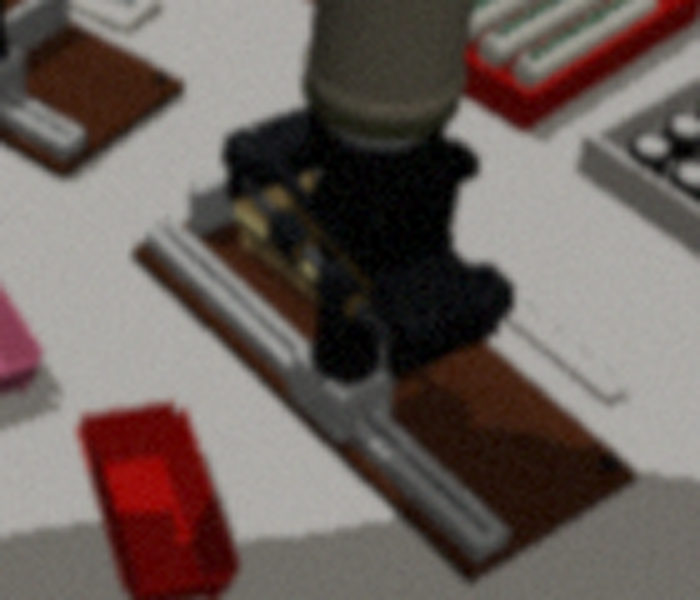

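View pics/wrist2.png

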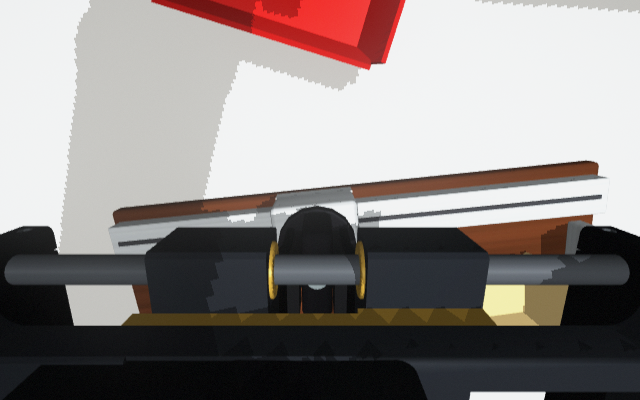

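View pics/top2.png

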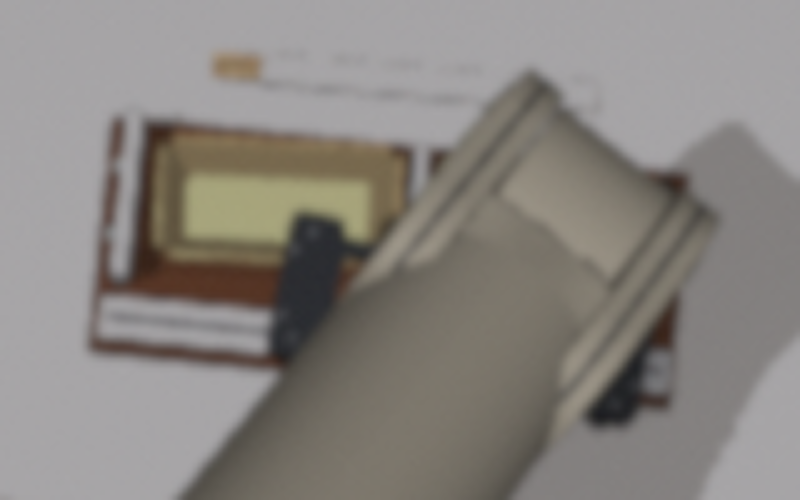

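The side and wrist views show the stop's plate just reaching the boat, with some gap still at the end plate. The lateral force says the rail heads slightly more towards +x, so I correct for that and continue in small steps.

Request:
arm_command(motion="-0.0005 0.003 0 0 0 0;-0.0006 0.006 0 0 0 0;-0.0003 0.009 0 0 0 0;-0.0003 0.012 0 0 0 0;-0.0003 0.012 0 0 0 0;-0.0003 0.012 0 0 0 0")

```text
time_s: 6.35
position: [0.5175, -0.2522, 0.0824]
tcp_rot: [-0.001, 0.087, 0.996, 0.0]
ft_force: [-5.0, 1.9, 2.4]
width: 0.0136
```

Request:
arm_command(motion="0.0003 0.003 0 0 0 0;0.0003 0.003 0 0 0 0;0.0003 0.003 0 0 0 0")

```text
time_s: 6.65
position: [0.5178, -0.2495, 0.0824]
tcp_rot: [-0.001, 0.087, 0.996, 0.0]
ft_force: [-5.8, 0.4, 3.5]
width: 0.0138
```

```bash
python3 st.py; python3 - <<'E'
from station import *
from h import *
for n,(x0,y0,x1,y1) in dict(top=(285,110,445,210),side=(290,150,430,270)).items():
    c=capture(n);pickle.dump(c,open(f'/tmp/{n}3.pkl','wb'));cv2.imwrite(f'pics/{n}3.png',cv2.resize(c['color'][y0:y1,x0:x1],None,fx=5,fy=5,interpolation=cv2.INTER_CUBIC))
E
```

```text
6.65 [ 0.5178 -0.2495  0.0824] [-0.2   0.43  0.7   1.8  -0.32  1.03  2.02] F [-5.8  0.4  3.5] [0.15 1.38 0.08] w 0.0138
[[-0.985  0.174 -0.001]
 [ 0.174  0.985  0.001]
 [ 0.001  0.    -1.   ]]
```

View pics/top3.png

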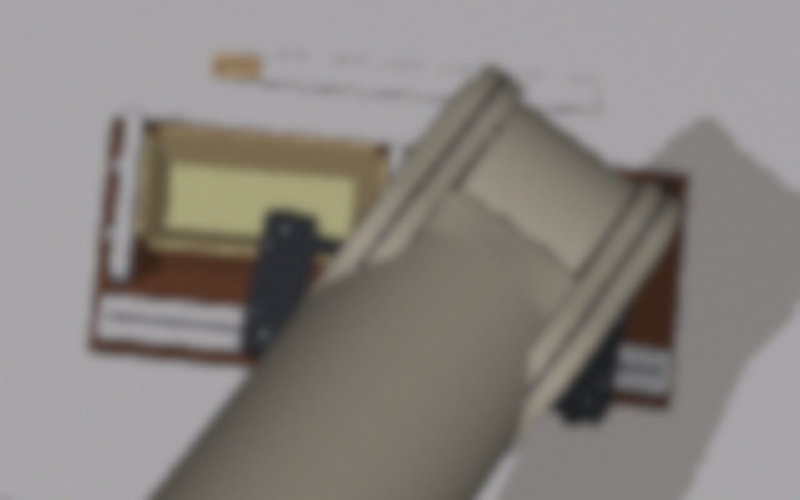

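The top view shows the boat's far edge almost at the end plate (x≈140). The push force is still near zero, so I carry on in small steps.

Request:
arm_command(motion="0.0008 0.003 0 0 0 0;0.0008 0.003 0 0 0 0;0.0008 0.003 0 0 0 0")

```text
time_s: 7.05
position: [0.5179, -0.247, 0.0824]
tcp_rot: [-0.0, 0.088, 0.996, -0.0]
ft_force: [-4.5, -4.0, -0.3]
width: 0.0142
```

Request:
arm_command(motion="0.0003 0.003 0 0 0 0;0.0003 0.003 0 0 0 0;0.0003 0.003 0 0 0 0")

```text
time_s: 7.35
position: [0.5179, -0.2465, 0.0825]
tcp_rot: [0.0, 0.088, 0.996, -0.002]
ft_force: [-2.7, -10.4, -6.8]
width: 0.0137
```

```bash
python3 st.py; python3 - <<'E'
from station import *
from h import *
for n,(x0,y0,x1,y1) in dict(top=(285,110,445,210),side=(290,150,430,270)).items():
    c=capture(n);pickle.dump(c,open(f'/tmp/{n}4.pkl','wb'));cv2.imwrite(f'pics/{n}4.png',cv2.resize(c['color'][y0:y1,x0:x1],None,fx=5,fy=5,interpolation=cv2.INTER_CUBIC))
E
```

```text
7.35 [ 0.5179 -0.2465  0.0825] [-0.21  0.42  0.7   1.81 -0.31  1.03  2.01] F [ -2.7 -10.4  -6.8] [-2.62  0.5   0.08] w 0.0137
[[-0.984  0.176  0.   ]
 [ 0.176  0.984 -0.004]
 [-0.001 -0.004 -1.   ]]
```

View pics/top4.png

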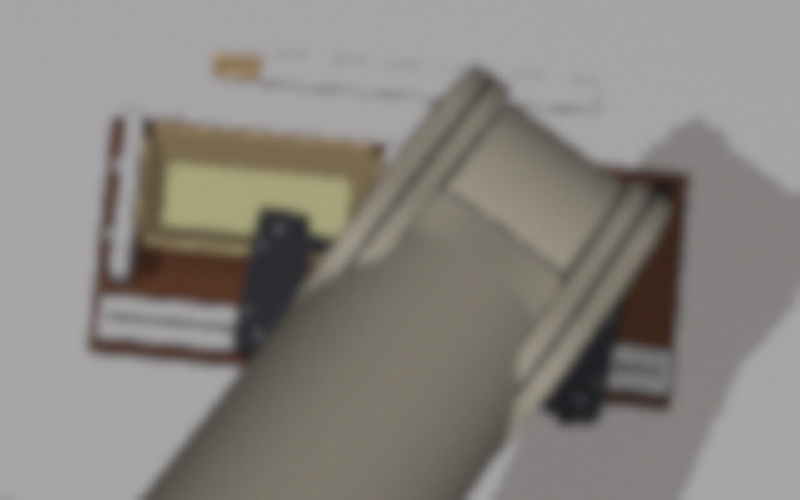

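View pics/side4.png

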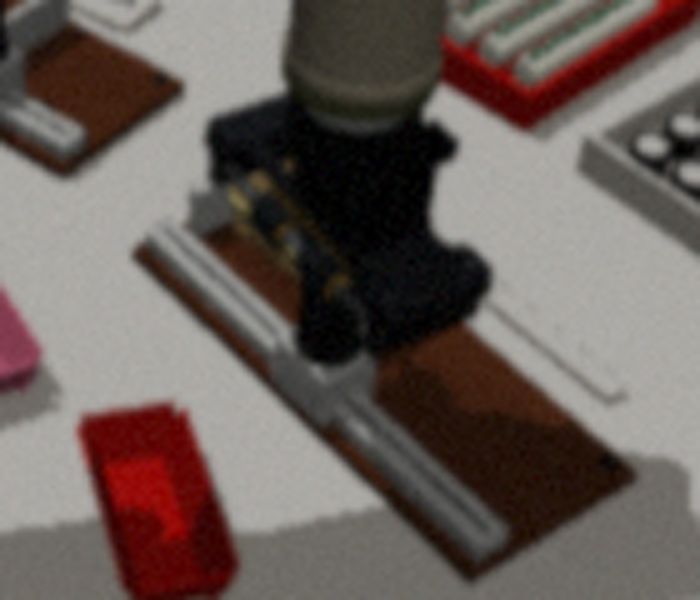

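The boat is held: 10 N push with the stop no longer advancing. Total travel of 112 mm matches the geometry estimate of 111 mm. Now I ease the push a little and turn clockwise, which is + about tool z.

Request:
arm_command(motion="-0.0002 -0.0015 0 0 0 0;-0.0002 -0.0015 0 0 0 0.1;-0.0002 -0.0015 0 0 0 0.2;-0.0002 -0.0015 0 0 0 0.3;-0.0002 -0.0015 0 0 0 0.4;-0.0002 -0.0015 0 0 0 0.5;-0.0002 -0.0015 0 0 0 0.6;-0.0002 -0.0015 0 0 0 0.7;-0.0002 -0.0015 0 0 0 0.8;-0.0002 -0.0015 0 0 0 0.9;-0.0002 -0.0015 0 0 0 0.9")

```text
time_s: 8.55
position: [0.5186, -0.2459, 0.0825]
tcp_rot: [0.001, 0.514, 0.858, -0.001]
ft_force: [-1.5, -5.8, -2.6]
width: 0.0136
```

```bash
python3 st.py
```

```text
8.55 [ 0.5186 -0.2459  0.0825] [-0.35  0.49  0.89  1.81 -0.43  1.05  1.2 ] F [-1.5 -5.8 -2.6] [-1.24  0.38 -0.07] w 0.0136
[[-0.472  0.881  0.   ]
 [ 0.881  0.472 -0.002]
 [-0.002 -0.001 -1.   ]]
```

Request:
arm_command(motion="0 0 0 0 0 0.08;0 0 0 0 0 0.16;0 0 0 0 0 0.22;0 0 0 0 0 0.27;0 0 0 0 0 0.3;0 0 0 0 0 0.3;0 0 0 0 0 0.3")

```text
time_s: 9.25
position: [0.5189, -0.2458, 0.0825]
tcp_rot: [0.001, 0.635, 0.773, -0.0]
ft_force: [-0.2, -4.4, -3.5]
width: 0.014
```

```bash
python3 st.py
```

```text
9.25 [ 0.5189 -0.2458  0.0825] [-0.39  0.52  0.96  1.81 -0.48  1.06  0.94] F [-0.2 -4.4 -3.5] [-1.25  0.04  0.07] w 0.014
[[-0.194  0.981  0.001]
 [ 0.981  0.194 -0.002]
 [-0.002  0.001 -1.   ]]
```

Request:
arm_command(motion="0 0 0 0 0 0.05;0 0 0 0 0 0.1;0 0 0 0 0 0.1;0 0 0 0 0 0.1")

```text
time_s: 9.65
position: [0.5189, -0.2453, 0.0826]
tcp_rot: [0.001, 0.672, 0.741, -0.0]
ft_force: [0.0, -5.8, -3.0]
width: 0.0153
```

```bash
python3 st.py
```

```text
9.65 [ 0.5189 -0.2453  0.0826] [-0.41  0.53  0.98  1.81 -0.5   1.07  0.86] F [ 0.  -5.8 -3. ] [-1.22 -0.02  0.43] w 0.0153
[[-0.098  0.995  0.001]
 [ 0.995  0.098 -0.001]
 [-0.001  0.001 -1.   ]]
```

The moment rose to 0.43 N·m and the bar began twisting in the pads, so the end stop is reached. Now I realign, open and lift.

Request:
arm_command(motion="0 0 0 0 0 -0.08;0 0 0 0 0 -0.08")

```text
time_s: 9.85
position: [0.5188, -0.245, 0.0826]
tcp_rot: [0.0, 0.641, 0.767, 0.0]
ft_force: [0.7, -4.7, -4.2]
width: 0.014
```

Request:
arm_command(motion="0 0 0 0 0 0;0 0 0 0 0 0;0 0 0 0 0 0;0 0 0 0 0 0;0 0 0 0 0 0;0 0 0 0 0 0;0 0 0 0 0 0;0 0 0 0 0 0", jaw=1)

```text
time_s: 10.65
position: [0.5185, -0.2449, 0.0825]
tcp_rot: [-0.0, 0.642, 0.766, 0.0]
ft_force: [-0.1, 0.3, -0.1]
width: 0.0703
```

Request:
arm_command(motion="0 0 -0.03 0 0 0;0 0 -0.07 0 0 0;0 0 -0.12 0 0 0;-0.05 -0.05 -0.15 0 0 0;-0.08 -0.1 -0.15 0 0 0;-0.11 -0.15 -0.15 0 0 0;-0.15 -0.18 -0.15 0 0 0;-0.17 -0.2 -0.15 0 0 0;-0.17 -0.2 -0.15 0 0 0")

```text
time_s: 11.55
position: [0.3468, -0.4512, 0.2331]
tcp_rot: [0.0, 0.645, 0.764, -0.001]
ft_force: [-0.3, -0.5, -0.2]
width: 0.0869
```

```bash
python3 st.py; python3 - <<'E'
from station import *
from h import *
for n,(x0,y0,x1,y1) in dict(top=(285,110,445,210),side=(290,150,430,270)).items():
    c=capture(n);pickle.dump(c,open(f'/tmp/{n}5.pkl','wb'));cv2.imwrite(f'pics/{n}5.png',cv2.resize(c['color'][y0:y1,x0:x1],None,fx=5,fy=5,interpolation=cv2.INTER_CUBIC))
    W=world(c);C=c['color'].astype(int)
    k=(C.max(2)<60)&(W[...,2]>.094)&(W[...,2]<.108)&(np.hypot(W[...,0]-.518,W[...,1]+.247)<.04)
    if k.sum()>5:print(n,k.sum(),cv2.minAreaRect(W[k][:,:2].astype(np.float32)))
    p=(C[...,2]>C[...,0]+25)&(C.max(2)>90)&(W[...,2]>.02)&(W[...,2]<.056)&(W[...,0]>.53)&(W[...,0]<.65)&(W[...,1]<-.08)&(W[...,1]>-.26)
    print('boat',cv2.minAreaRect(W[p][:,:2].astype(np.float32)),W[p][:,2].max())
E
```

```text
11.55 [ 0.3468 -0.4512  0.2331] [-0.07  0.36  1.14  1.66 -0.33  1.33  1.29] F [-0.3 -0.5 -0.2] [-0.14  0.06  0.03] w 0.0869
[[-0.169  0.986  0.   ]
 [ 0.986  0.169 -0.001]
 [-0.001 -0.    -1.   ]]
top 44 ((0.5191092491149902, -0.24660739302635193), (0.013483193702995777, 0.03867194429039955), 2.943922519683838)
boat ((0.6016396284103394, -0.16510635614395142), (0.13453704118728638, 0.06895005702972412), 85.62954711914062) 0.05252164175830986
side 9 ((0.5103490948677063, -0.2384214550256729), (0.0034845820628106594, 0.015686718747019768), 5.373377799987793)
boat ((0.6023123860359192, -0.13570143282413483), (0.08178448677062988, 0.07396849244832993), 89.49565887451172) 0.05020791986319937
```

View pics/top5.png

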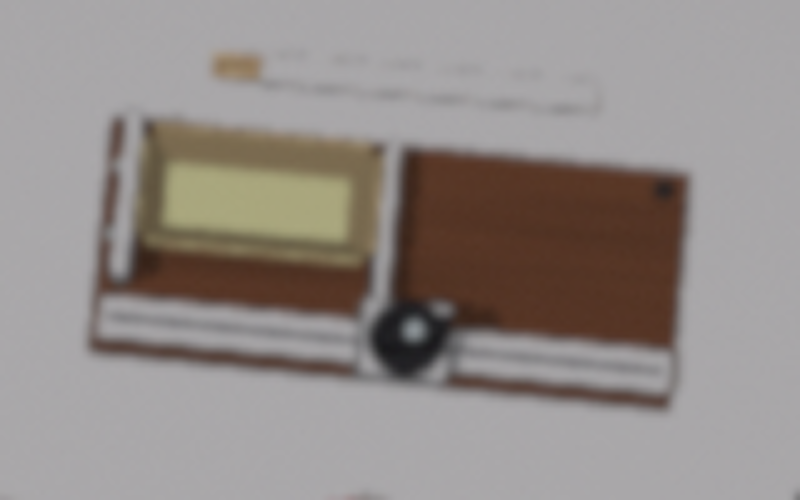

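View pics/side5.png

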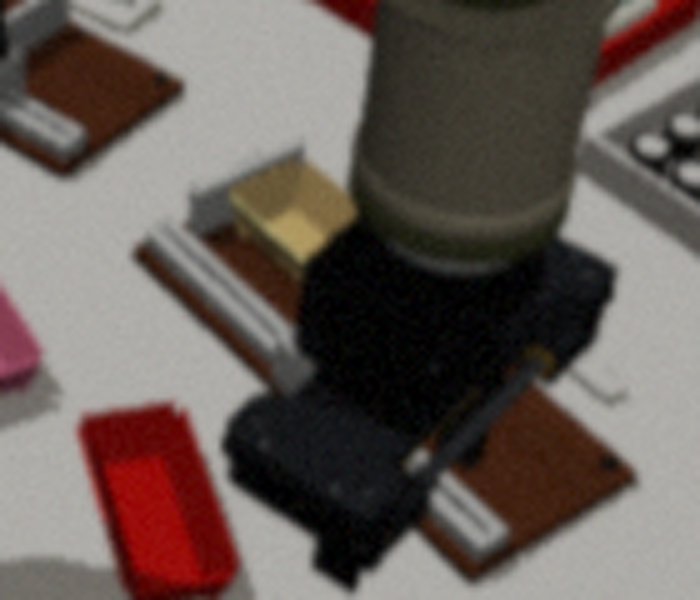

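The top view shows the boat from the end plate at (140,190) to the stop plate at (385,200), with the knob at (408,335) and its bar along the rail. Measured boat centre relative to the knob is about 87 mm ahead and 77 mm across, in line, with the rim at its normal height. Everything is inside the limits, so I hand in.

```bash
python3 -c "
from station import *
print(hand_in())"
```

```text
the job is handed in; nothing more can be done
None
```

I slid the boat board's stop along the rail with the clamp knob loose, locked the knob clockwise, let go and handed the job in. `hand_in()` gives no verdict.

- **Slide:** The stop travelled about 112 mm, against 111 mm expected from the images. It then stopped advancing at about 10 N of push, with the boat against the end plate.
- **Lock:** I turned the knob about 1.2 rad, to about 1.3 rad. The moment then rose to 0.43 N·m and the bar began twisting in the pads, which I took as the end stop. I then opened the gripper and moved the arm clear.
- **Boat, last check from the top camera:** Its centre was about 87 mm ahead of the knob axis and 77 mm across. It was in line within about 0.01 rad, with its rim at its normal height.
- **Other board:** I never went near its stop and did not measure it again at the end.

**Disagreements:**
- The final top image puts the bar at roughly 1.45 rad from few pixels, more than the 1.3 rad end stop allows. The wrist angle gives 1.3 rad, and both are above the 1.1 rad needed.
- The side camera could not check the boat or knob at the end because the arm blocked its view.

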